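# Close the dry box and set its purge valve two turns open

## Robot

A 6-joint arm with a two-finger parallel gripper is mounted at the origin on a cart in front of the work surface, level with it; the furniture and walls round the work are solid. World frame = base frame: x ahead of the robot, y to its left, z up, the work surface at z = 0. Lengths are in mm, angles in degrees, forces in N, time in s.
With the tool pointing down it reaches from about 300 to 850 mm from the base axis. Payload 4.2 kg.
Tool frame: the origin (TCP) lies midway between the tips of the shut fingers; the grasp point (between the pads) lies 19 mm behind it; y points along the fingers, z is the direction in which the jaws open and shut, and the axes are right-handed (so a half turn about y gives the same grasp; the last joint's range is limited). The gripper opens to 91 mm and grips with 3 to 60 N. Pads are 32 mm wide; open, the fingers measure 118 mm over their backs; the gripper's body (76 mm by 178 mm) begins 60 mm behind the grasp point.
Start: joints at [-75.229, 18.312, 89.639, -0, 72.044, -1.146], TCP at [157.691, -552.971, 213.976] pointing down, gripper open.
Joint ranges: [-177.97, 177.97], [-48.28, 115.42], [12.27, 149.76], [-77.06, 257.06], [2.81, 150.46], [-146.56, 146.56]. Speed limits (degrees/s): [147.25, 147.25, 180, 180, 180, 180].

## Interface

Orientations are given as [roll, pitch, yaw] about the fixed x, y, z axes, in that order (R = Rz(yaw) Ry(pitch) Rx(roll)).
In Python, from workcell import env gives the robot as it stands.
- The arm moves only by the shell command python3 -m handwheel 'ROWS' [FORCE]. ROWS is JSON, a list of rows, each a list of 3 entries, a list of its own where there are three numbers: the opening, from 0 (shut) to 1 (fully open), then the shift along the tool's x, y, z in mm, then the turn, a rotation vector about the tool's x, y, z in degrees. A call has exactly 10 rows; each row shifts and turns the commanded pose from where the row before left it, along the tool's axes as they then stand; what a row does not reach is not made up. A row lasts 1/12 s, in which the tool goes at most 41.7 mm and 7.16 degrees, less where a joint would pass 70% of its speed; a pose out of reach is approached as far as the arm can. A call is refused whole if a number of a shift passes 41.7 or a number of a turn 7.16, either way. A call with a gripper value outside its range is refused whole. The fingers move at their own pace and stop on an object; FORCE is the grip in N (left out, the last holds). Time passes only in rows, so rows that do not move let the fingers close, or fill a call up. It gives the time, the measured TCP pose, the force and the opening at its end, in the units of the state.
- env.state(): the state, without advancing time (a new reading comes with each control period).
- env.grab_frame(name): name is "scene" or "top" or "wrist"; returns the picture (400x640x3 uint8, red, green, blue); there is no depth.
- env.camera_info(name): a dict with "fx", "fy", "cx", "cy" (pixels), "camera_from_world" (4x4, takes a point from world to camera coordinates); the wrist camera has in their place "mount" (4x4, takes a point from camera to tool coordinates, whose origin is the TCP and whose axes are the tool frame's). Camera axes: x right, y down, z forward; pixel columns grow to the right and rows downward; lengths in mm; the calibration is good to about 2 mm. A picture is of the moment at which its call begins: read the wrist's pose just before it. camera_info takes no time and is no camera call.
- env.job_done(): hands the job in, once; it reports no verdict.
Trained networks look in the newest picture that a camera, given by its name, has taken for a name from the list of things; names that differ only in an ending like _2 or _b are one class to them, and where a whole thing is asked for, a point or a joint stands for the part that bears it (a point fixed in the world has none). Each returns a list of dicts, best first, with "p" (0 to 1); they miss things now and then, are a little off and sometimes report something else, mostly with a low value. They report only what shows in the picture. A call takes as long as a camera call.
- env.masks_of(camera, label): "region" (400x640 bool, what is visible of it) and "location" ([column, row] in pixels, amid what is visible of it).
The state is a dict: "time_s": time; "qpos": joint angles; "qvel": joint speeds; "effort": joint torques, N m; "ee_pos": TCP position; "ee_rot": TCP orientation; "force": force on the tool from outside, world axes, zero at the start; "torque": the same for the moment, N m; "gripper_width": finger opening in mm.
Only numpy, scipy, OpenCV 4.12 (cv2) and the standard library are available. Lean on these libraries where they do the work, as an engineer would, in place of code of your own. Each camera call takes 0.05 s, during which the arm holds its last target.

## Task

The clips are loaded in the dry box: first shut its blue hinged lid fully, then set the dry-air purge valve by the black crank grip on its red handwheel: turn the wheel clockwise (seen from above) until it is against its closed stop, pause there a moment, then back it off counter-clockwise by exactly two full turns. Finish with the gripper still holding the crank grip between the fingers, the wheel at rest, and leave the glue bottle, side cutters, blue tape roll and marker where they are.

Things in the scene. Friction and masses are not known exactly. Their poses are not given: they have to be found in the camera images.
- purge_unit: Fixed unit: aluminium base plate 150 (x) x 290 (y) x 8 mm; a white box with a blue lid on its +y half, a brass valve with a red handwheel on its -y half, joined by a copper pipe. Origin: centre of the plate's underside, on the bench; x to the back (hinge) side, z up. Box 130 x 130 mm, centred 70 mm to +y of the origin, rim 78 mm above the bench.
- box_lid (a joint): Opening of the blue lid (rad): 0 = shut flat on the box, grows as its front edge swings up about the hinge at the back (+x) rim; starts at 0.6 to 0.95. The stiff hinge holds it where it is left, with no spring; 1 to 3 N at the front edge moves it. Pushing the front of its top face down along the arc shuts it.
- lid_hinge (a point): Middle of the lid's hinge axis, at the back rim of the box, 78.5 mm above the bench; the axis runs along the unit's y. Fixed.
- lid_front (a point): Point on the lid's top face, on its middle line, 10 mm in from the front edge; 120 mm from the hinge along the lid (lid 130 x 130 x 8 mm, underside on the hinge axis's level, so the top face is 8 mm above it, square to the panel). A 50 mm wide flat tab sticks out 25 mm beyond the front edge.
- valve_wheel (a joint): Turn of the red wheel about its vertical axis (rad): 0 = at the solid closed stop, grows counter-clockwise from above (opening); other end stop at 18. Starts at 2.2 to 7.5. About 3 N sideways at the crank grip turns it; it stays where left. At value v the grip lies at angle pi + v from the unit's x axis about the wheel centre (at 0 and every full turn: the unit's -x side).
- wheel_center (a point): Centre of the red handwheel, on its axis, 118 mm above the bench (wheel rim 108 mm outside diameter, 12 mm thick, three spokes, low hub nut rising to 9 mm above this point). Fixed, 85 mm to -y of the unit's origin.
- crank_grip: Black upright crank grip on the rim of the red wheel, 48 mm from the wheel axis: a round grip of 22 mm diameter and 40 mm height that spins freely on its own pin, so a gripper pinching it can go round without turning. Origin: centre of its lower end, 8 mm above the wheel's centre plane (126 mm above the bench); z up along the grip.
- grip_mid (a point): Middle of the black crank grip, on its axis, 146 mm above the bench; the place to pinch it from above.
- glue_bottle: White glue bottle with a red nozzle, 42 mm diameter, 119 mm tall, standing to the right of the valve; origin at the centre of its base. Leave alone.
- tape_roll: Blue roll of tape lying flat, 92 mm diameter, 24 mm tall, to the left of the box; origin at the centre of its underside. Leave alone.
- side_cutter: Side cutters with blue handles lying flat, 62 x 140 x 16 mm, to the right of the unit; origin at the centre of the underside. Leave alone.
- marker: White marker with a red cap, 14 mm thick, 131 mm long, lying behind the box; origin at the centre of the underside. Leave alone.

How it is judged:
By the outcome, as a careful person would: the job done as asked, in the order asked, and still so for the second after the job is handed in, while the arm keeps its last pose, push and grip.
It also fails if it takes over 72 s, if anything falls off the work surface, if the arm or the gripper's body presses on something with over 40 N, if the wrist force passes 120 N, or if a joint passes its speed limit or range.

## Working session

There is one attempt and no reset: what is moved stays moved. The work goes in short steps, Python scripts to look and compute and a shell command to move; the robot and the scene stay as the last step left them, time stands still between calls to the robot, and variables do not carry over. Pictures are saved under pics/ and viewed, and the job is handed in when it is done.

```bash
ls; mkdir -p pics
python3 - <<'E'
from workcell import env
import cv2,numpy as np
print(env.state())
for n in ("scene","top","wrist"):
    im=env.grab_frame(n); cv2.imwrite(f"pics/{n}0.png",im[:,:,::-1])
    print(n,env.camera_info(n))
E
```

```text
pics
{'time_s': 0.0, 'qpos': array([-7.52319789e+01,  1.83501847e+01,  8.97073131e+01,  1.35077429e-04,
        7.20426807e+01, -1.14769353e+00]), 'qvel': array([ 0.00074419,  0.00563447, -0.09766678,  0.00236082,  0.00166726,
        0.04671733]), 'effort': array([ 2.46539734e-03, -4.12453473e+01, -2.31972456e+01,  7.31600309e-02,
        4.57577000e-02, -1.44909723e-04]), 'ee_pos': array([ 157.5327014 , -552.47004438,  213.12872901]), 'ee_rot': array([-9.01001558e+01,  2.13494223e-03, -1.64084329e+02]), 'force': array([ 0.25519908, -0.3764123 ,  0.68289537]), 'torque': array([-0.01365341,  0.01580063,  0.03299149]), 'gripper_width': 91.30269281689013}
scene {'fx': 364.76156514404414, 'fy': 364.76156514404414, 'cx': 316.1706156441588, 'cy': 195.33794470427884, 'camera_from_world': array([[-6.98178025e-01, -7.15700405e-01,  1.78990682e-02,
         5.28729185e+02],
       [-5.44828836e-01,  5.14938421e-01, -6.61815656e-01,
         3.20502615e+02],
       [ 4.64444815e-01, -4.71817076e-01, -7.49452908e-01,
         7.36637004e+02],
       [ 0.00000000e+00,  0.00000000e+00,  0.0000000
[... 261 characters left out ...]
949684e-01,  1.61926722e-02, -1.33253593e-01,
         5.87601697e+02],
       [ 1.32668815e-01, -3.29993160e-02, -9.90610938e-01,
         1.06802292e+03],
       [ 0.00000000e+00,  0.00000000e+00,  0.00000000e+00,
         1.00000000e+00]])}
wrist {'fx': 306.691669749605, 'fy': 306.691669749605, 'cx': 317.6161700705786, 'cy': 198.80556968911569, 'mount': array([[-3.61953675e-04,  9.71098991e-01,  2.38676810e-01,
        -6.87597743e+01],
       [-3.62068878e-04, -2.38676937e-01,  9.71098959e-01,
        -1.70554932e+02],
       [ 9.99999869e-01,  2.65075392e-04,  4.37994717e-04,
         1.05025036e+00],
       [ 0.00000000e+00,  0.00000000e+00,  0.00000000e+00,
         1.00000000e+00]])}
```

View pics/scene0.png

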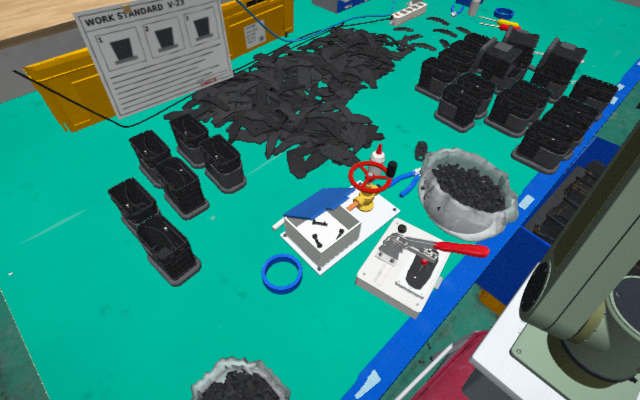

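View pics/top0.png

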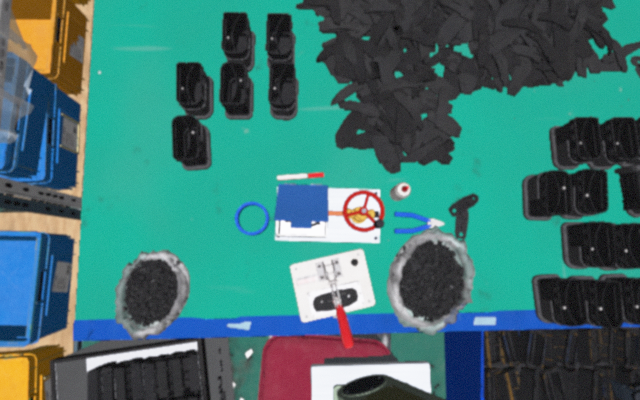

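View pics/wrist0.png

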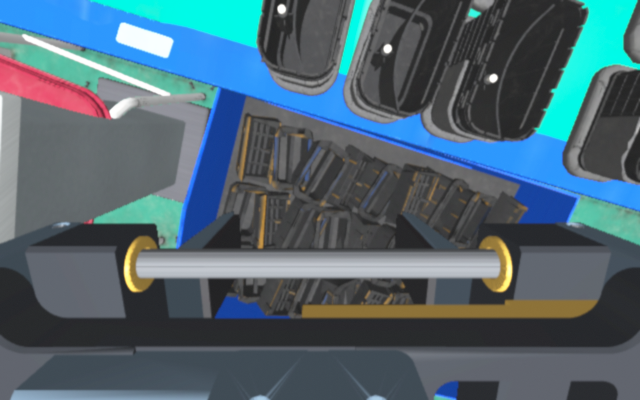

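The scene and top pictures show the unit: lid at top (302,205), wheel about (363,211), dark grip about (378,224), glue (402,190), cutters (415,222), tape (252,218), marker (300,176). Next I'll zoom in.

Run:
```python
import cv2
a=cv2.imread('pics/top0.png')[165:255,225:445]; cv2.imwrite('pics/topz.png',cv2.resize(a,None,fx=3.6,fy=3.6,interpolation=cv2.INTER_CUBIC))
a=cv2.imread('pics/scene0.png')[135:300,250:450]; cv2.imwrite('pics/scz.png',cv2.resize(a,None,fx=3.6,fy=3.6,interpolation=cv2.INTER_CUBIC))
from workcell import env
for c in("top","scene"):
  for l in("purge_unit","box_lid","valve_wheel","crank_grip","glue_bottle","side_cutter","tape_roll","marker"):
    r=env.masks_of(c,l)
    print(c,l,[(round(d['p'],2),d['location'],int(d['region'].sum())) for d in r[:2]])
```

```text
top purge_unit [(0.73, [328.7, 212.4], 5901)]
top box_lid [(0.87, [302.3, 206.4], 2059)]
top valve_wheel [(0.8, [365.7, 209.3], 650)]
top crank_grip [(0.48, [241.4, 221.0], 485)]
top glue_bottle [(0.73, [401.4, 193.5], 242), (0.27, [302.7, 206.7], 2062)]
top side_cutter [(0.74, [418.0, 227.5], 379)]
top tape_roll [(0.58, [246.7, 203.9], 317)]
top marker [(0.6, [299.9, 178.6], 230)]
scene purge_unit [(0.84, [336.1, 217.1], 6975), (0.32, [391.9, 170.3], 121)]
scene box_lid [(0.59, [318.2, 203.0], 1204)]
scene valve_wheel [(0.91, [372.1, 176.0], 907)]
scene crank_grip []
scene glue_bottle [(0.71, [407.0, 178.0], 326), (0.59, [379.1, 157.7], 294)]
scene side_cutter [(0.8, [408.9, 181.7], 308)]
scene tape_roll [(0.82, [277.1, 284.7], 760), (0.63, [377.8, 160.6], 262)]
scene marker [(0.44, [278.0, 224.4], 69)]
```

View pics/topz.png

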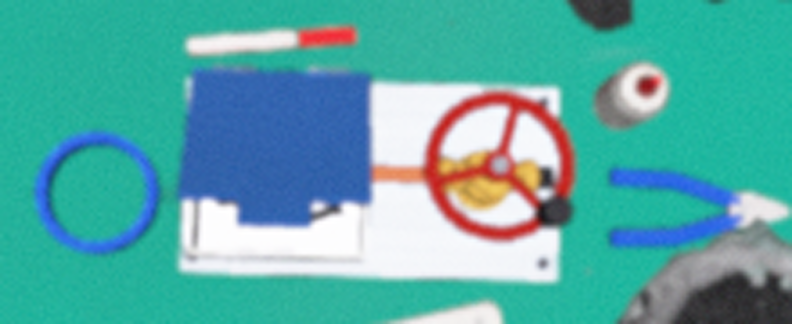

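View pics/scz.png

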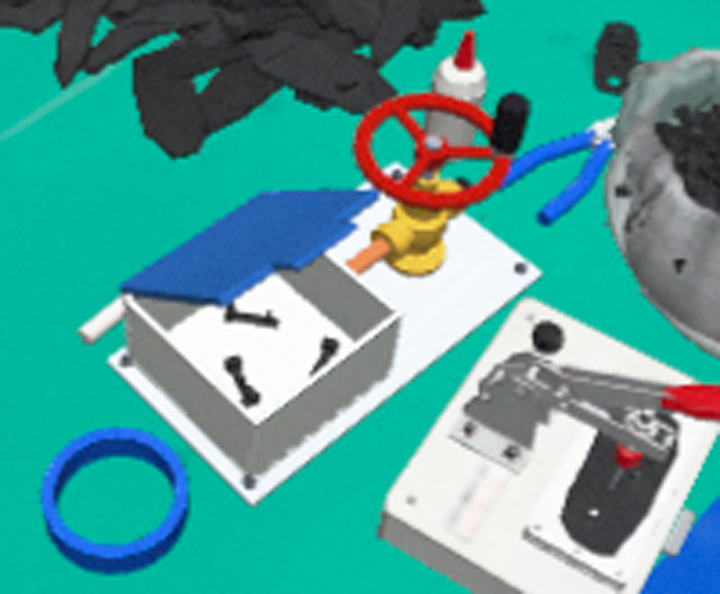

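```bash
cat > fit.py <<'E'
import numpy as np
from scipy.optimize import least_squares
from workcell import env
ci={c:env.camera_info(c) for c in("top","scene")}
def proj(c,P):
    i=ci[c];q=i['camera_from_world']@np.append(P,1);return np.array([i['fx']*q[0]/q[2]+i['cx'],i['fy']*q[1]/q[2]+i['cy']])
def world(p,l):
    x,y,a=p[:3];c,s=np.cos(a),np.sin(a);return np.array([x+c*l[0]-s*l[1],y+s*l[0]+c*l[1],l[2]])
def lid(p,d,yy,h=8):
    b=p[3];return np.array([65-d*np.cos(b)+h*np.sin(b),70+yy,78.5+d*np.sin(b)+h*np.cos(b)])
def grip(p,z):
    t=np.pi+p[4];return np.array([48*np.cos(t),-85+48*np.sin(t),z])
if __name__=="__main__":
    T=lambda u,v:(225+u/3.6,165+v/3.6); S=lambda u,v:(250+u/3.6,135+v/3.6)
    L=lambda *a:(lambda p:np.array(a,float))
    obs=[("top",T(500,164),L(0,-85,127)),("top",T(180,271),L(-75,145,6)),("top",T(558,281),L(-75,-145,6)),("top",T(558,88),L(75,-145,8)),
    ("top",T(555,210),lambda p:grip(p,166)),("top",T(182,200),lambda p:lid(p,130,65)),("top",T(371,203),lambda p:lid(p,130,-65)),
    ("top",T(275,225),lambda p:lid(p,155,0)),
    ("scene",S(434,143),L(0,-85,127)),("scene",S(251,500),L(-75,145,6)),("scene",S(541,272),L(-75,-145,6)),("scene",S(110,362),L(75,145,6)),
    ("scene",S(511,124),lambda p:grip(p,146)),("scene",S(222,301),lambda p:lid(p,130,65,4)),("scene",S(380,195),lambda p:lid(p,130,-65,4)),("scene",S(122,291),lambda p:lid(p,0,65,4))]
    f=lambda p:np.concatenate([proj(c,world(p,l(p)))-uv for c,uv,l in obs])
    best=min((least_squares(f,[600,0,0,.8,v],loss='soft_l1') for v in(0,2,4)),key=lambda r:r.cost)
    p=best.x;print(p,np.degrees(p[2:]),best.cost);print(f(p).reshape(-1,2).round(1))
    for n,l in(("wc",(0,-85,118)),("grip",grip(p,146)),("lidfront",lid(p,120,0)),("hinge",(65,70,78.5))):print(n,world(p,l).round(1))
    np.save('p.npy',p)
E
python3 fit.py
```

```text
[ 553.42405507  105.56912279  -37.73984484 -131.25907562   63.5853062 ] [-2162.33382886 -7520.59105564  3643.16968409] 5.05955978559361
[[ 0.2  0.2]
 [ 0.1  0.3]
 [-0.2 -0.2]
 [ 0.  -0.1]
 [ 0.6  0.5]
 [-1.5 -1.1]
 [ 0.6 -0.7]
 [-0.4  0.2]
 [-0.  -1. ]
 [ 0.5  1.2]
 [ 0.6 -0. ]
 [-0.9 -0.8]
 [-0.2  0.1]
 [ 0.3  1.1]
 [ 0.6 -0.3]
 [-0.7 -0.2]]
wc [550.   20.6 118. ]
grip [513.6 -10.7 146. ]
lidfront [533.7 176.4 160.9]
hinge [621.2 172.9  78.5]
```

```bash
python3 -m handwheel '[[0,[0,-5,0],[0,-7,0]],[0,[0,-5,0],[0,-7,0]],[0,[0,-5,0],[0,-7,0]],[0,[0,-5,0],[0,-7,0]],[0,[0,-5,0],[0,-7,0]],[0,[0,-5,0],[0,-7,0]],[0,[0,-5,0],[0,-7,0]],[0,[0,-5,0],[0,-7,0]],[0,[0,-5,0],[0,-7,0]],[0,[0,-5,0],[0,-7,0]]]' 20
```

```text
time_s: 1.78
ee_pos: [157.7, -552.9, 264.2]
ee_rot: [-90.0, -0.0, -93.7]
force: [0.1, -0.2, 0.5]
gripper_width: 27.7
```

```bash
python3 -m handwheel '[[0,[0,0,0],[0,-3.7,0]],[0,[-36,0,18],[0,0,0]],[0,[-36,0,18],[0,0,0]],[0,[-36,0,18],[0,0,0]],[0,[-36,0,18],[0,0,0]],[0,[-36,0,18],[0,0,0]],[0,[-36,0,18],[0,0,0]],[0,[-36,0,18],[0,0,0]],[0,[-36,0,18],[0,0,0]],[0,[-36,0,18],[0,0,0]]]'
python3 -m handwheel '[[0,[-36,0,18],[0,0,0]],[0,[-36,0,18],[0,0,0]],[0,[-36,0,18],[0,0,0]],[0,[-36,0,18],[0,0,0]],[0,[-36,0,18],[0,0,0]],[0,[-36,0,18],[0,0,0]],[0,[-36,0,18],[0,0,0]],[0,[-36,0,18],[0,0,0]],[0,[-36,0,18],[0,0,0]],[0,[-36,0,18],[0,0,0]]]'
```

```text
time_s: 2.62
ee_pos: [322.2, -228.3, 264.2]
ee_rot: [-90.0, -0.0, -90.4]
force: [0.9, -0.2, -0.7]
gripper_width: 0.7
time_s: 3.45
ee_pos: [504.8, 130.8, 264.1]
ee_rot: [-90.0, -0.0, -90.3]
force: [0.2, -1.1, 0.6]
gripper_width: 0.4
```

```bash
python3 -m handwheel '[[0,[-15,0,8],[0,0,0]],[0,[-15,0,8],[0,0,0]],[0,[-16,0,7],[0,0,0]],[0,[0,10,0],[0,0,0]],[0,[0,10,0],[0,0,0]],[0,[0,10,0],[0,0,0]],[0,[0,10,0],[0,0,0]],[0,[0,0,0],[0,0,0]],[0,[0,0,0],[0,0,0]],[0,[0,0,0],[0,0,0]]]'
python3 - <<'E'
from workcell import env
import cv2
for n in("wrist","scene"):
    im=env.grab_frame(n)[:,:,::-1]
    if n=="scene": im=cv2.resize(im[100:300,230:470],None,fx=3,fy=3,interpolation=cv2.INTER_CUBIC)
    cv2.imwrite(f'pics/{n}1.png',im)
E
```

```text
time_s: 4.28
ee_pos: [527.6, 174.1, 224.2]
ee_rot: [-90.0, 0.0, -90.4]
force: [0.3, 0.4, -0.0]
gripper_width: 0.6
```

View pics/wrist1.png

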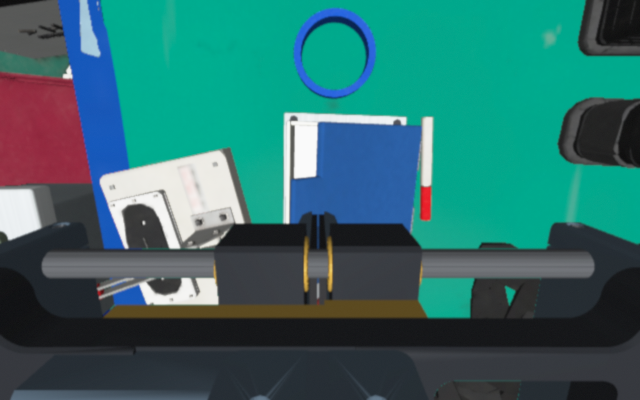

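View pics/scene1.png

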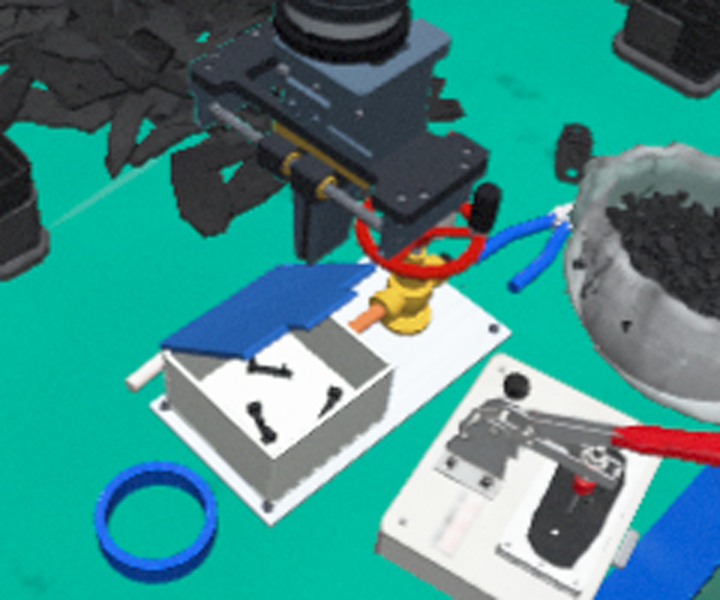

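Wrist picture: lid's blue panel is centred under the closed fingers at about (318,215) and it's still open. The scene picture shows the fingertip over the lid's front at (308,258). Now I'll push it along the arc.

```bash
python3 -m handwheel '[[0,[0,14,1],[0,0,0]],[0,[0,14,2],[0,0,0]],[0,[0,14,2],[0,0,0]],[0,[0,14,0],[0,0,0]],[0,[0,7,-3.3],[0,0,0]],[0,[0,7,-3.3],[0,0,0]],[0,[0,7,-3.3],[0,0,0]],[0,[0,7,-3.3],[0,0,0]],[0,[0,7,-3.3],[0,0,0]],[0,[0,7,-3.3],[0,0,0]]]'
```

```text
time_s: 5.22
ee_pos: [512.6, 174.9, 125.7]
ee_rot: [-89.9, 0.0, -90.4]
force: [0.2, 0.3, 1.1]
gripper_width: 0.5
```

```bash
python3 -m handwheel '[[0,[0,6,-2],[0,0,0]],[0,[0,6,-2],[0,0,0]],[0,[0,6,-2],[0,0,0]],[0,[0,6,-1.5],[0,0,0]],[0,[0,6,-1],[0,0,0]],[0,[0,5,-0.5],[0,0,0]],[0,[0,2,0],[0,0,0]],[0,[0,1,0],[0,0,0]],[0,[0,0,0],[0,0,0]],[0,[0,0,0],[0,0,0]]]'
```

```text
time_s: 6.05
ee_pos: [503.9, 174.7, 88.0]
ee_rot: [-90.0, -0.0, -90.4]
force: [-0.3, 0.1, -0.1]
gripper_width: 0.6
```

```bash
python3 -m handwheel '[[0,[0,1,0],[0,0,0]],[0,[0,1,0],[0,0,0]],[0,[0,0.5,0],[0,0,0]],[0,[0,0.5,0],[0,0,0]],[0,[0,0.5,0],[0,0,0]],[0,[0,0,0],[0,0,0]],[0,[0,0,0],[0,0,0]],[0,[0,0,0],[0,0,0]],[0,[0,0,0],[0,0,0]],[0,[0,0,0],[0,0,0]]]'
python3 - <<'E'
from workcell import env
import cv2
print(env.state()['force'])
for n in("scene",):
    im=env.grab_frame(n)[:,:,::-1]
    if n=="scene": im=cv2.resize(im[100:300,230:470],None,fx=3,fy=3,interpolation=cv2.INTER_CUBIC)
    cv2.imwrite(f'pics/{n}2.png',im)
E
```

```text
time_s: 6.88
ee_pos: [504.1, 174.8, 86.6]
ee_rot: [-89.9, 0.0, -90.4]
force: [-3.6, -1.5, 12.5]
gripper_width: 0.5
[-3.63023161 -1.52842708 12.48102454]
```

View pics/scene2.png

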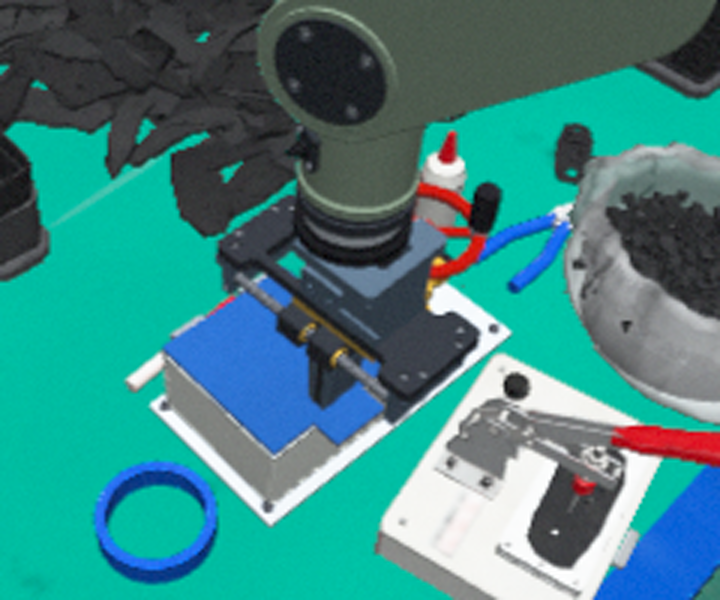

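The scene picture shows the lid flat on the box at about (270,370), with the tip pressing near (320,400). Force is 12.5 N at tip height 86.6 mm, against 86.5 expected. Next I lift off and go to the grip.

```bash
python3 -m handwheel '[[0,[0,-10,0],[0,0,0]],[0,[0,-30,0],[0,0,0]],[0,[0,-35,0],[0,0,0]],[0,[0,-35,0],[0,0,0]],[0.7,[0,-33,0],[0,0,0]],[0.7,[20,0,2],[0,0,0]],[0.7,[33,0,2],[0,0,0]],[0.7,[35,0,2],[0,0,0]],[0.7,[35,0,2],[0,0,0]],[0.7,[35,0,2],[0,0,0]]]'
python3 -m handwheel '[[0.7,[18,0,0],[0,0,0]],[0.7,[10,0,0],[0,0,0]],[0.7,[0,0,0],[0,0,0]],[0.7,[0,0,0],[0,0,0]],[0.7,[0,0,0],[0,0,0]],[0.7,[0,0,0],[0,0,0]],[0.7,[0,0,0],[0,0,0]],[0.7,[0,0,0],[0,0,0]],[0.7,[0,0,0],[0,0,0]],[0.7,[0,0,0],[0,0,0]]]'
python3 - <<'E'
from workcell import env
import cv2
s=env.state();print(s['ee_pos'],s['ee_rot'])
for n in("wrist","scene","top"):
    im=env.grab_frame(n)[:,:,::-1]
    if n=="scene": im=cv2.resize(im[100:300,230:470],None,fx=3,fy=3,interpolation=cv2.INTER_CUBIC)
    if n=="top": im=cv2.resize(im[150:270,225:445],None,fx=3.6,fy=3.6,interpolation=cv2.INTER_CUBIC)
    cv2.imwrite(f'pics/{n}3.png',im)
E
```

```text
time_s: 7.77
ee_pos: [512.5, 15.3, 227.9]
ee_rot: [-90.0, -0.0, -90.3]
force: [0.6, -0.6, -0.4]
gripper_width: 37.3
time_s: 8.6
ee_pos: [512.5, -11.0, 227.4]
ee_rot: [-90.0, -0.0, -90.3]
force: [0.2, 0.8, -1.2]
gripper_width: 64.0
[512.53606771 -10.95352813 227.41692037] [-9.00005292e+01 -2.11903352e-03 -9.03442629e+01]
```

View pics/wrist3.png

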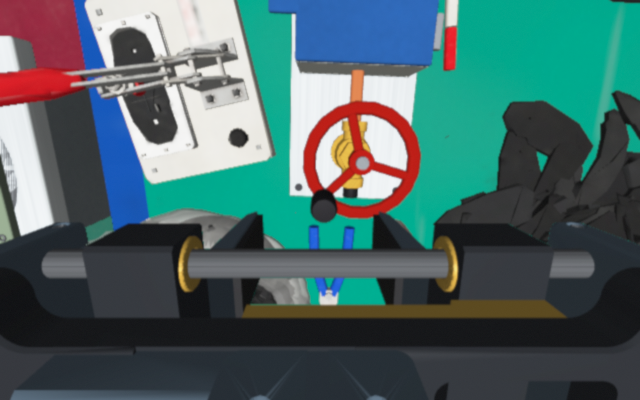

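View pics/scene3.png

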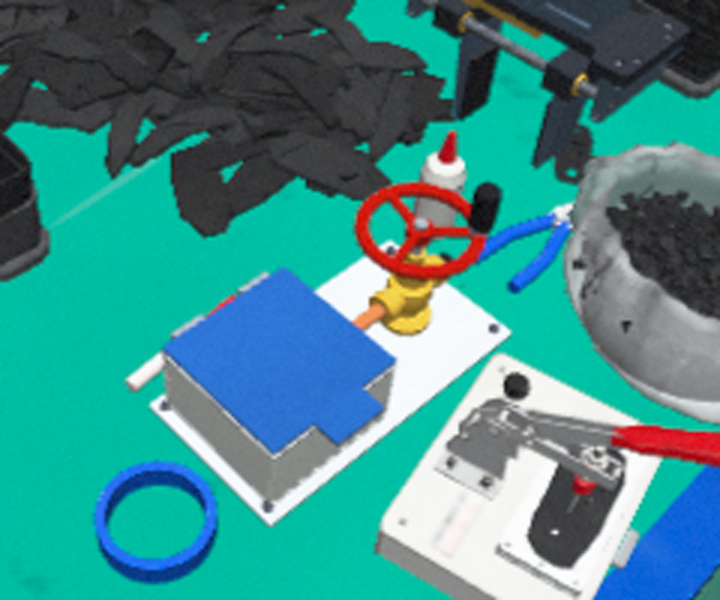

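View pics/top3.png

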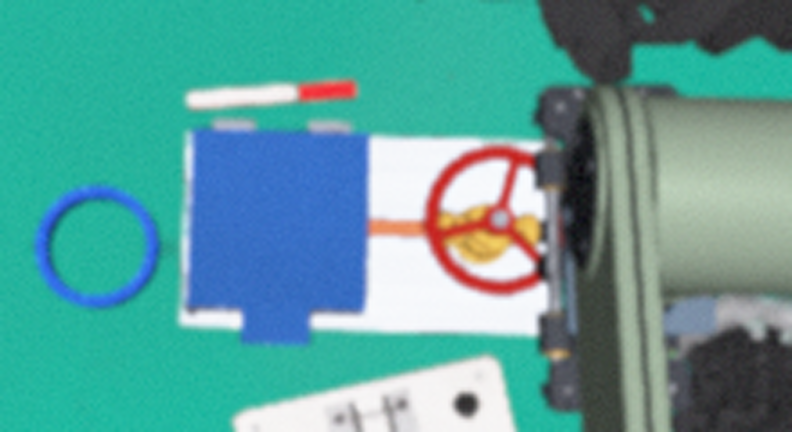

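The lid is shut in all three pictures. In the wrist view the grip's top is at about (322,196) and the hub at (362,162). I'll use these as a cross-check.

```bash
python3 - <<'E'
import numpy as np
from workcell import env
from scipy.spatial.transform import Rotation as R
i=env.camera_info("wrist");s=env.state()
T=np.eye(4);T[:3,:3]=R.from_euler('xyz',s['ee_rot'],degrees=True).as_matrix();T[:3,3]=s['ee_pos'];C=T@i['mount']
def ray(u,v,z):
    d=C[:3,:3]@[(u-i['cx'])/i['fx'],(v-i['cy'])/i['fy'],1];return C[:3,3]+d*(z-C[2,3])/d[2]
print(ray(322,198,166),ray(323,214,126),ray(362,162,127),ray(362,159,118))
E
python3 -c "
import cv2;a=cv2.imread('pics/wrist3.png')[90:240,280:440];cv2.imwrite('pics/w3z.png',cv2.resize(a,None,fx=4,fy=4,interpolation=2))"
```

```text
[518.11898714  -1.33104872 166.        ] [519.58809927 -26.35583782 126.        ] [554.14585869  21.66291719 127.        ] [555.37726923  23.27766962 118.        ]
```

View pics/w3z.png

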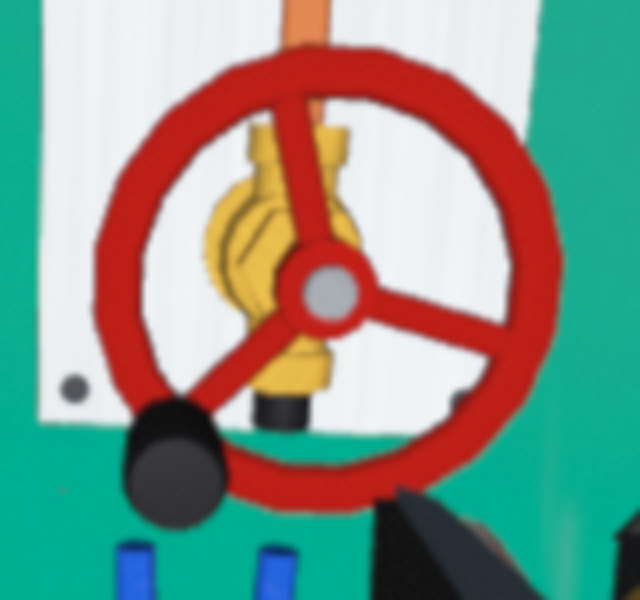

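Run:
```python
import numpy as np
from workcell import env
from scipy.spatial.transform import Rotation as R
i=env.camera_info("wrist");s=env.state()
T=np.eye(4);T[:3,:3]=R.from_euler('xyz',s['ee_rot'],degrees=True).as_matrix();T[:3,3]=s['ee_pos'];C=T@i['mount']
def ray(u,v,z):
    d=C[:3,:3]@[(u-i['cx'])/i['fx'],(v-i['cy'])/i['fy'],1];return C[:3,3]+d*(z-C[2,3])/d[2]
g=ray(324.2,210.5,166);w=ray(362.7,163.2,127)
print(g,w,np.linalg.norm((g-w)[:2]),np.degrees(np.arctan2(*(w-g)[1::-1])))
```

```text
[519.82155619 -11.46468847 166.        ] [554.79577806  20.59635111 127.        ] 47.44582652568795 42.5116365449715
```

Wrist estimate: radius 47.4 mm (expected 48), grip at y = -11, with x about 5 mm off the fixed cameras. Closing the jaws along x will settle that. I descend and pinch.

```bash
python3 -m handwheel '[[0.7,[0,16,2],[0,0,0]],[0.7,[0,20,2],[0,0,0]],[0.7,[0,20,0],[0,0,0]],[0.7,[0,16,0],[0,0,0]],[0.7,[0,12,0],[0,0,0]],[0.7,[0,8,0],[0,0,0]],[0.7,[0,4,0],[0,0,0]],[0.7,[0,0,0],[0,0,0]],[0.7,[0,0,0],[0,0,0]],[0.2,[0,0,0],[0,0,0]]]' 25
python3 -m handwheel '[[0.1,[0,0,0],[0,0,0]],[0,[0,0,0],[0,0,0]],[0,[0,0,0],[0,0,0]],[0,[0,0,0],[0,0,0]],[0,[0,0,0],[0,0,0]],[0,[0,0,0],[0,0,0]],[0,[0,0,0],[0,0,0]],[0,[0,0,0],[0,0,0]],[0,[0,0,0],[0,0,0]],[0,[0,0,0],[0,0,0]]]' 25
python3 - <<'E'
from workcell import env
import cv2
s=env.state();print(s['ee_pos'],s['ee_rot'])
for n in("wrist","scene"):
    im=env.grab_frame(n)[:,:,::-1]
    if n=="scene": im=cv2.resize(im[100:300,230:470],None,fx=3,fy=3,interpolation=cv2.INTER_CUBIC)
    cv2.imwrite(f'pics/{n}4.png',im)
E
```

```text
time_s: 9.58
ee_pos: [517.2, -11.4, 132.3]
ee_rot: [-89.9, -0.0, -90.4]
force: [-0.1, 0.3, 0.5]
gripper_width: 59.7
time_s: 10.42
ee_pos: [516.9, -11.3, 131.5]
ee_rot: [-90.0, 0.0, -90.4]
force: [1.2, 0.1, -1.0]
gripper_width: 20.8
[516.91918717 -11.32190426 131.54596281] [-8.99503191e+01  2.18860256e-04 -9.03849311e+01]
```

View pics/wrist4.png

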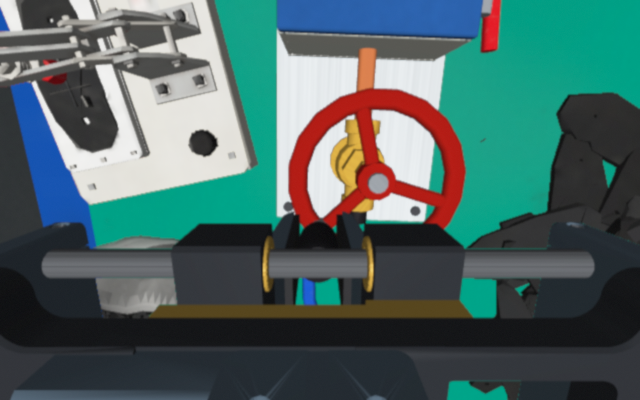

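View pics/scene4.png

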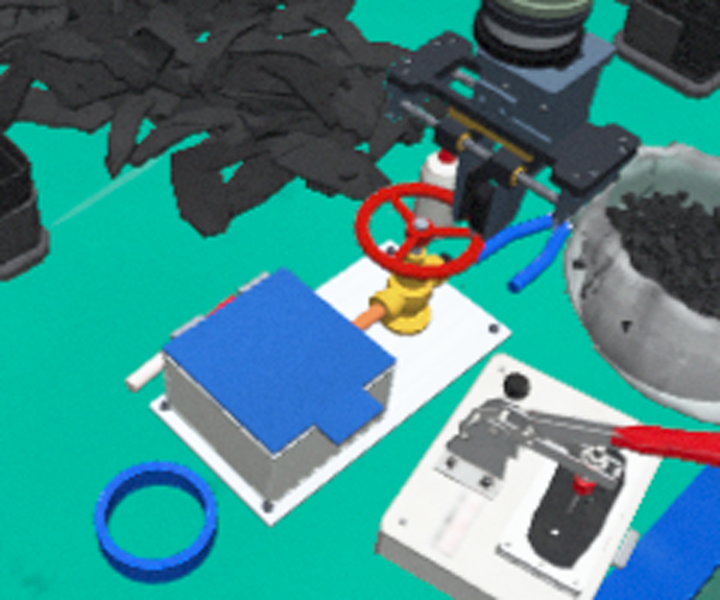

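```bash
cat > arc.py <<'E'
import numpy as np,sys
# arc.py cx cy r startdeg endstep n : prints tool shifts (x,z) per row
def rows(cx,cy,r,a0,step,n,start=None,yaw=-90.4):
    y=np.radians(yaw);ex=np.array([np.cos(y),np.sin(y)]);ez=np.array([-np.sin(y),np.cos(y)])
    cur=np.array(start if start else (cx+r*np.cos(np.radians(a0)),cy+r*np.sin(np.radians(a0))))
    out=[]
    for k in range(1,n+1):
        a=np.radians(a0+k*step);t=np.array([cx+r*np.cos(a),cy+r*np.sin(a)]);d=t-cur
        s=(round(float(d@ex),1),round(float(d@ez),1));out.append(s);cur=cur+s[0]*ex+s[1]*ez
    return out,cur
if __name__=="__main__":
    v=list(map(float,sys.argv[1:]));o,c=rows(*v[:5],int(v[5]),start=v[6:8] or None);print(o,c.round(2))
E
python3 arc.py 552.3 21 48 222.4 -8 10 516.9 -11.3
```

```text
[(-5.2, -4.2), (-5.7, -3.5), (-6.2, -2.6), (-6.5, -1.7), (-6.6, -0.8), (-6.7, 0.2), (-6.6, 1.0), (-6.4, 2.0), (-6.1, 2.9), (-5.6, 3.6)] [514.23  50.32]
```

```bash
python3 -m handwheel '[[0,[-5.2,0,-4.2],[0,0,0]],[0,[-5.7,0,-3.5],[0,0,0]],[0,[-6.2,0,-2.6],[0,0,0]],[0,[-6.5,0,-1.7],[0,0,0]],[0,[-6.6,0,-0.8],[0,0,0]],[0,[-6.7,0,0.2],[0,0,0]],[0,[-6.6,0,1.0],[0,0,0]],[0,[-6.4,0,2.0],[0,0,0]],[0,[-6.1,0,2.9],[0,0,0]],[0,[-5.6,0,3.6],[0,0,0]]]'
python3 arc.py 552.3 21 48 142.4 -8 10 514.23 50.32
```

```text
time_s: 11.35
ee_pos: [513.7, 49.8, 131.5]
ee_rot: [-90.0, -0.2, -90.3]
force: [3.0, -6.7, -0.7]
gripper_width: 21.0
[(-5.0, 4.5), (-4.4, 5.0), (-3.6, 5.6), (-2.8, 6.1), (-2.0, 6.4), (-1.0, 6.7), (-0.1, 6.7), (0.9, 6.6), (1.7, 6.5), (2.7, 6.1)] [574.52  63.5 ]
```

```bash
python3 -m handwheel '[[0,[-5.0,0,4.5],[0,0,0]],[0,[-4.4,0,5.0],[0,0,0]],[0,[-3.6,0,5.6],[0,0,0]],[0,[-2.8,0,6.1],[0,0,0]],[0,[-2.0,0,6.4],[0,0,0]],[0,[-1.0,0,6.7],[0,0,0]],[0,[-0.1,0,6.7],[0,0,0]],[0,[0.9,0,6.6],[0,0,0]],[0,[1.7,0,6.5],[0,0,0]],[0,[2.7,0,6.1],[0,0,0]]]'
python3 arc.py 552.3 21 48 62.4 -8 10 574.52  63.5
```

```text
time_s: 12.18
ee_pos: [574.1, 63.9, 131.5]
ee_rot: [-90.1, 0.1, -90.4]
force: [-3.8, -1.1, 5.2]
gripper_width: 20.9
[(3.4, 5.7), (4.3, 5.2), (4.9, 4.6), (5.5, 3.8), (6.0, 3.0), (6.3, 2.2), (6.6, 1.2), (6.7, 0.4), (6.6, -0.6), (6.5, -1.6)] [598.02   6.53]
```

```bash
python3 -m handwheel '[[0,[3.4,0,5.7],[0,0,0]],[0,[4.3,0,5.2],[0,0,0]],[0,[4.9,0,4.6],[0,0,0]],[0,[5.5,0,3.8],[0,0,0]],[0,[6.0,0,3.0],[0,0,0]],[0,[6.3,0,2.2],[0,0,0]],[0,[6.6,0,1.2],[0,0,0]],[0,[6.7,0,0.4],[0,0,0]],[0,[6.6,0,-0.6],[0,0,0]],[0,[6.5,0,-1.6],[0,0,0]]]'
python3 arc.py 552.3 21 48 -17.6 -8 10 598.02   6.53
```

```text
time_s: 13.02
ee_pos: [598.1, 6.4, 131.5]
ee_rot: [-89.9, 0.1, -90.4]
force: [-1.6, 4.3, 4.7]
gripper_width: 21.0
[(6.3, -2.4), (5.8, -3.3), (5.4, -4.0), (4.7, -4.8), (4.0, -5.3), (3.2, -5.9), (2.4, -6.2), (1.5, -6.6), (0.5, -6.6), (-0.3, -6.7)] [545.99 -26.61]
```

```bash
python3 -m handwheel '[[0,[6.3,0,-2.4],[0,0,0]],[0,[5.8,0,-3.3],[0,0,0]],[0,[5.4,0,-4.0],[0,0,0]],[0,[4.7,0,-4.8],[0,0,0]],[0,[4.0,0,-5.3],[0,0,0]],[0,[3.2,0,-5.9],[0,0,0]],[0,[2.4,0,-6.2],[0,0,0]],[0,[1.5,0,-6.6],[0,0,0]],[0,[0.5,0,-6.6],[0,0,0]],[0,[-0.3,0,-6.7],[0,0,0]]]'
python3 arc.py 552.3 21 48 -97.6 -6 10 545.99 -26.61
python3 - <<'E'
from workcell import env
import cv2
im=env.grab_frame("scene")[:,:,::-1]
cv2.imwrite('pics/scene5.png',cv2.resize(im[100:300,230:470],None,fx=3,fy=3,interpolation=cv2.INTER_CUBIC))
cv2.imwrite('pics/wrist5.png',env.grab_frame("wrist")[:,:,::-1])
E
```

```text
time_s: 13.85
ee_pos: [546.3, -26.7, 131.5]
ee_rot: [-89.8, 0.0, -90.4]
force: [4.1, 5.1, 1.3]
gripper_width: 21.4
[(-0.9, -5.0), (-1.4, -4.8), (-1.9, -4.7), (-2.4, -4.4), (-2.8, -4.1), (-3.3, -3.9), (-3.6, -3.5), (-4.0, -3.0), (-4.2, -2.7), (-4.6, -2.2)] [507.89   2.76]
```

View pics/scene5.png

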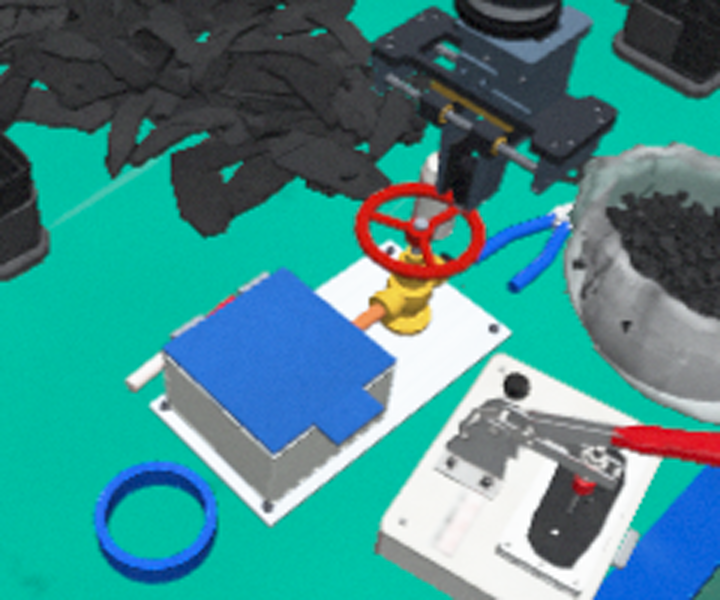

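View pics/wrist5.png

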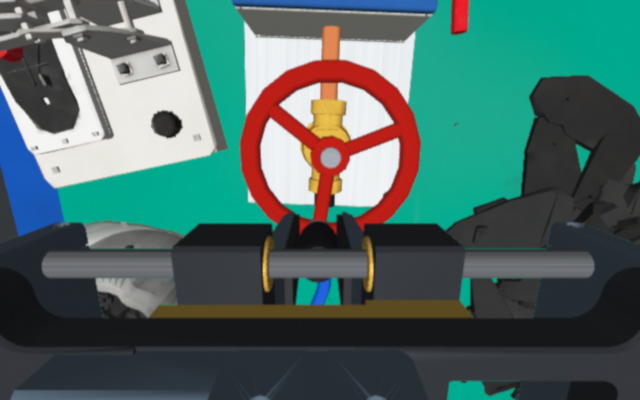

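The wheel follows: the grip is held at wrist (318,238) with its spoke pointing to it, and the scene is otherwise unchanged. On toward the stop.

```bash
python3 -m handwheel '[[0,[-0.9,0,-5.0],[0,0,0]],[0,[-1.4,0,-4.8],[0,0,0]],[0,[-1.9,0,-4.7],[0,0,0]],[0,[-2.4,0,-4.4],[0,0,0]],[0,[-2.8,0,-4.1],[0,0,0]],[0,[-3.3,0,-3.9],[0,0,0]],[0,[-3.6,0,-3.5],[0,0,0]],[0,[-4.0,0,-3.0],[0,0,0]],[0,[-4.2,0,-2.7],[0,0,0]],[0,[-4.6,0,-2.2],[0,0,0]]]'
python3 arc.py 552.3 21 48 202.4 -2.2 10 507.89   2.76
```

```text
time_s: 14.78
ee_pos: [508.3, 1.9, 131.6]
ee_rot: [-89.8, -0.1, -90.4]
force: [5.6, -0.7, 0.2]
gripper_width: 21.2
[(-1.7, -0.6), (-1.7, -0.7), (-1.8, -0.5), (-1.7, -0.5), (-1.8, -0.4), (-1.8, -0.3), (-1.9, -0.3), (-1.8, -0.2), (-1.8, -0.2), (-1.9, -0.0)] [504.32  20.69]
```

```bash
python3 -m handwheel '[[0,[-1.7,0,-0.6],[0,0,0]],[0,[-1.7,0,-0.7],[0,0,0]],[0,[-1.8,0,-0.5],[0,0,0]],[0,[-1.7,0,-0.5],[0,0,0]],[0,[-1.8,0,-0.4],[0,0,0]],[0,[-1.8,0,-0.2],[0,0,0]],[0,[-1.9,0,-0.1],[0,0,0]],[0,[-1.8,0,0],[0,0,0]],[0,[-1.8,0,0],[0,0,0]],[0,[0,0,0],[0,0,0]]]'
```

```text
time_s: 15.62
ee_pos: [504.4, 18.8, 131.5]
ee_rot: [-90.0, -0.0, -90.4]
force: [3.2, -2.0, 2.1]
gripper_width: 21.4
```

```bash
python3 -m handwheel '[[0,[-0.6,0,0],[0,0,0]],[0,[-0.6,0,0],[0,0,0]],[0,[-0.6,0,0],[0,0,0]],[0,[-0.6,0,0],[0,0,0]],[0,[-0.6,0,0],[0,0,0]],[0,[0,0,0],[0,0,0]],[0,[0,0,0],[0,0,0]],[0,[0,0,0],[0,0,0]],[0,[0,0,0],[0,0,0]],[0,[0,0,0],[0,0,0]]]'
python3 -m handwheel '[[0,[-0.5,0,0],[0,0,0]],[0,[-0.5,0,0],[0,0,0]],[0,[-0.5,0,0],[0,0,0]],[0,[-0.5,0,0],[0,0,0]],[0,[0,0,0],[0,0,0]],[0,[0,0,0],[0,0,0]],[0,[0,0,0],[0,0,0]],[0,[0,0,0],[0,0,0]],[0,[0,0,0],[0,0,0]],[0,[0,0,0],[0,0,0]]]'
```

```text
time_s: 16.45
ee_pos: [504.4, 21.8, 131.5]
ee_rot: [-90.0, 0.0, -90.4]
force: [1.2, -2.2, 5.1]
gripper_width: 21.4
time_s: 17.28
ee_pos: [504.4, 23.2, 131.4]
ee_rot: [-90.0, -0.1, -90.4]
force: [-0.1, -3.4, 5.0]
gripper_width: 21.1
```

```bash
python3 -m handwheel '[[0,[-0.4,0,0],[0,0,0]],[0,[-0.4,0,0],[0,0,0]],[0,[-0.4,0,0],[0,0,0]],[0,[0,0,0],[0,0,0]],[0,[0,0,0],[0,0,0]],[0,[0,0,0],[0,0,0]],[0,[0,0,0],[0,0,0]],[0,[0,0,0],[0,0,0]],[0,[0,0,0],[0,0,0]],[0,[0,0,0],[0,0,0]]]'
python3 -m handwheel '[[0,[-0.5,0,0],[0,0,0]],[0,[-0.5,0,0],[0,0,0]],[0,[-0.5,0,0],[0,0,0]],[0,[0,0,0],[0,0,0]],[0,[0,0,0],[0,0,0]],[0,[0,0,0],[0,0,0]],[0,[0,0,0],[0,0,0]],[0,[0,0,0],[0,0,0]],[0,[0,0,0],[0,0,0]],[0,[0,0,0],[0,0,0]]]'
```

```text
time_s: 18.12
ee_pos: [504.4, 23.3, 131.5]
ee_rot: [-90.0, -0.2, -90.3]
force: [0.5, -8.6, 5.2]
gripper_width: 20.9
time_s: 18.95
ee_pos: [504.4, 23.4, 131.5]
ee_rot: [-90.0, -0.4, -90.3]
force: [0.7, -11.8, 5.3]
gripper_width: 21.0
```

Firmly at the closed stop: y is fixed at 23.3 while the push grew to 12 N, and it has been held for more than 1.5 s. The angle (about 177.2° world) matches the unit's -x side. Now I'll plan two turns counter-clockwise.

Run:
```python
from arc import rows
import numpy as np
cur=[504.4,26.4];a=177.2
for k in range(7):
    o,c=rows(552.3,21,48,a,10,10,start=cur);a+=100;cur=list(c);print(a,o,c.round(2))
```

```text
277.2 [(11.4, 0.4), (8.2, 1.8), (7.7, 3.2), (7.1, 4.5), (6.1, 5.7), (5.1, 6.6), (3.8, 7.4), (2.5, 8.0), (1.1, 8.3), (-0.4, 8.4)] [558.33 -26.58]
377.2 [(-1.8, 8.2), (-3.2, 7.7), (-4.5, 7.0), (-5.7, 6.2), (-6.6, 5.1), (-7.4, 3.8), (-8.0, 2.5), (-8.3, 1.1), (-8.4, -0.4), (-8.1, -1.8)] [598.16  35.15]
477.2 [(-7.8, -3.2), (-7.0, -4.5), (-6.2, -5.7), (-5.1, -6.6), (-3.8, -7.5), (-2.5, -8.0), (-1.1, -8.3), (0.4, -8.3), (1.8, -8.2), (3.2, -7.7)] [530.36  63.72]
577.2 [(4.5, -7.1), (5.7, -6.1), (6.6, -5.1), (7.5, -3.8), (8.0, -2.5), (8.3, -1.1), (8.3, 0.4), (8.2, 1.8), (7.7, 3.2), (7.1, 4.5)] [514.06  -8.07]
677.2 [(6.1, 5.7), (5.1, 6.6), (3.8, 7.4), (2.5, 8.0), (1.1, 8.3), (-0.4, 8.4), (-1.8, 8.2), (-3.2, 7.7), (-4.5, 7.0), (-5.7, 6.2)] [587.54 -11.58]
777.2 [(-6.6, 5.1), (-7.4, 3.8), (-8.0, 2.5), (-8.3, 1.1), (-8.4, -0.4), (-8.1, -1.8), (-7.8, -3.2), (-7.0, -4.5), (-6.2, -5.7), (-5.1, -6.6)] [578.35  61.38]
877.2 [(-3.8, -7.5), (-2.5, -8.0), (-1.1, -8.3), (0.4, -8.3), (1.8, -8.2), (3.2, -7.7), (4.5, -7.1), (5.7, -6.1), (6.6, -5.1), (7.5, -3.8)] [508.09  39.57]
```

```bash
python3 -m handwheel '[[0,[11.4,0,0.4],[0,0,0]],[0,[8.2,0,1.8],[0,0,0]],[0,[7.7,0,3.2],[0,0,0]],[0,[7.1,0,4.5],[0,0,0]],[0,[6.1,0,5.7],[0,0,0]],[0,[5.1,0,6.6],[0,0,0]],[0,[3.8,0,7.4],[0,0,0]],[0,[2.5,0,8.0],[0,0,0]],[0,[1.1,0,8.3],[0,0,0]],[0,[-0.4,0,8.4],[0,0,0]]]'
```

```text
time_s: 19.78
ee_pos: [557.2, -26.7, 131.4]
ee_rot: [-90.2, 0.0, -90.4]
force: [-3.2, -1.2, 7.0]
gripper_width: 20.9
```

```bash
python3 -m handwheel '[[0,[-1.8,0,8.2],[0,0,0]],[0,[-3.2,0,7.7],[0,0,0]],[0,[-4.5,0,7.0],[0,0,0]],[0,[-5.7,0,6.2],[0,0,0]],[0,[-6.6,0,5.1],[0,0,0]],[0,[-7.4,0,3.8],[0,0,0]],[0,[-8.0,0,2.5],[0,0,0]],[0,[-8.3,0,1.1],[0,0,0]],[0,[-8.4,0,-0.4],[0,0,0]],[0,[-8.1,0,-1.8],[0,0,0]]]'
python3 -m handwheel '[[0,[-7.8,0,-3.2],[0,0,0]],[0,[-7.0,0,-4.5],[0,0,0]],[0,[-6.2,0,-5.7],[0,0,0]],[0,[-5.1,0,-6.6],[0,0,0]],[0,[-3.8,0,-7.5],[0,0,0]],[0,[-2.5,0,-8.0],[0,0,0]],[0,[-1.1,0,-8.3],[0,0,0]],[0,[0.4,0,-8.3],[0,0,0]],[0,[1.8,0,-8.2],[0,0,0]],[0,[3.2,0,-7.7],[0,0,0]]]'
```

```text
time_s: 20.62
ee_pos: [598.4, 34.9, 131.5]
ee_rot: [-90.0, -0.1, -90.4]
force: [-0.8, -4.1, 6.4]
gripper_width: 21.1
time_s: 21.45
ee_pos: [530.4, 63.9, 131.5]
ee_rot: [-89.9, 0.0, -90.4]
force: [6.0, -3.1, 2.7]
gripper_width: 21.0
```

```bash
python3 -m handwheel '[[0,[4.5,0,-7.1],[0,0,0]],[0,[5.7,0,-6.1],[0,0,0]],[0,[6.6,0,-5.1],[0,0,0]],[0,[7.5,0,-3.8],[0,0,0]],[0,[8.0,0,-2.5],[0,0,0]],[0,[8.3,0,-1.1],[0,0,0]],[0,[8.3,0,0.4],[0,0,0]],[0,[8.2,0,1.8],[0,0,0]],[0,[7.7,0,3.2],[0,0,0]],[0,[7.1,0,4.5],[0,0,0]]]'
python3 -m handwheel '[[0,[6.1,0,5.7],[0,0,0]],[0,[5.1,0,6.6],[0,0,0]],[0,[3.8,0,7.4],[0,0,0]],[0,[2.5,0,8.0],[0,0,0]],[0,[1.1,0,8.3],[0,0,0]],[0,[-0.4,0,8.4],[0,0,0]],[0,[-1.8,0,8.2],[0,0,0]],[0,[-3.2,0,7.7],[0,0,0]],[0,[-4.5,0,7.0],[0,0,0]],[0,[-5.7,0,6.2],[0,0,0]]]'
```

```text
time_s: 22.28
ee_pos: [513.2, -6.9, 131.5]
ee_rot: [-90.1, 0.2, -90.5]
force: [1.7, 5.7, 5.3]
gripper_width: 21.5
time_s: 23.12
ee_pos: [586.1, -13.0, 131.5]
ee_rot: [-90.2, -0.1, -90.4]
force: [-1.6, -4.1, 6.1]
gripper_width: 21.4
```

```bash
python3 -m handwheel '[[0,[-6.6,0,5.1],[0,0,0]],[0,[-7.4,0,3.8],[0,0,0]],[0,[-8.0,0,2.5],[0,0,0]],[0,[-8.3,0,1.1],[0,0,0]],[0,[-8.4,0,-0.4],[0,0,0]],[0,[-8.1,0,-1.8],[0,0,0]],[0,[-7.8,0,-3.2],[0,0,0]],[0,[-7.0,0,-4.5],[0,0,0]],[0,[-6.2,0,-5.7],[0,0,0]],[0,[-5.1,0,-6.6],[0,0,0]]]'
```

```text
time_s: 23.95
ee_pos: [577.6, 62.0, 131.5]
ee_rot: [-90.1, -0.0, -90.3]
force: [1.0, -5.0, 6.2]
gripper_width: 21.3
```

```bash
python3 -m handwheel '[[0,[-3.8,0,-7.5],[0,0,0]],[0,[-2.5,0,-8.0],[0,0,0]],[0,[-1.1,0,-8.3],[0,0,0]],[0,[0.4,0,-8.3],[0,0,0]],[0,[1.8,0,-8.2],[0,0,0]],[0,[3.2,0,-7.7],[0,0,0]],[0,[4.5,0,-7.1],[0,0,0]],[0,[5.7,0,-6.1],[0,0,0]],[0,[4,0,-3.0],[0,0,0]],[0,[0,0,0],[0,0,0]]]'
```

```text
time_s: 24.78
ee_pos: [513.8, 49.8, 131.5]
ee_rot: [-90.0, 0.0, -90.4]
force: [3.3, -2.8, 3.5]
gripper_width: 21.5
```

```bash
python3 arc.py 552.3 21 48 142.5 3.3 10 513.3 49.8
```

```text
[(1.8, -0.7), (2.4, -1.5), (2.4, -1.3), (2.5, -1.2), (2.5, -1.0), (2.7, -0.9), (2.6, -0.8), (2.7, -0.6), (2.7, -0.4), (2.8, -0.3)] [504.42  24.76]
```

```bash
python3 -m handwheel '[[0,[1.8,0,-0.7],[0,0,0]],[0,[2.4,0,-1.5],[0,0,0]],[0,[2.4,0,-1.3],[0,0,0]],[0,[2.5,0,-1.2],[0,0,0]],[0,[2.5,0,-1.0],[0,0,0]],[0,[2.7,0,-0.9],[0,0,0]],[0,[2.6,0,-0.8],[0,0,0]],[0,[2.7,0,-0.5],[0,0,0]],[0,[2.7,0,-0.3],[0,0,0]],[0,[2.0,0,-0.1],[0,0,0]]]'
python3 -m handwheel '[[0,[0,0,0],[0,0,0]],[0,[0,0,0],[0,0,0]],[0,[0,0,0],[0,0,0]],[0,[0,0,0],[0,0,0]],[0,[0,0,0],[0,0,0]],[0,[0,0,0],[0,0,0]],[0,[0,0,0],[0,0,0]],[0,[0,0,0],[0,0,0]],[0,[0,0,0],[0,0,0]],[0,[0,0,0],[0,0,0]]]'
```

```text
time_s: 25.62
ee_pos: [504.7, 26.3, 131.4]
ee_rot: [-90.1, 0.1, -90.4]
force: [-0.7, 3.1, 6.7]
gripper_width: 21.1
time_s: 26.45
ee_pos: [504.6, 26.0, 131.4]
ee_rot: [-90.2, 0.1, -90.4]
force: [0.3, 1.7, 7.7]
gripper_width: 21.1
```

```bash
python3 -m handwheel '[[0,[0.7,0,0],[0,0,0]],[0,[0.7,0,0],[0,0,0]],[0,[0.7,0,0],[0,0,0]],[0,[0.5,0,0],[0,0,0]],[0,[0.4,0,0],[0,0,0]],[0,[0,0,0],[0,0,0]],[0,[0,0,0],[0,0,0]],[0,[0,0,0],[0,0,0]],[0,[0,0,0],[0,0,0]],[0,[0,0,0],[0,0,0]]]'
python3 - <<'E'
from workcell import env
import cv2
s=env.state();print(s['ee_pos'],s['force'])
w=env.grab_frame("wrist")[:,:,::-1];cv2.imwrite('pics/wrist6.png',cv2.resize(w[40:290,200:480],None,fx=2.4,fy=2.4,interpolation=2))
im=env.grab_frame("top")[:,:,::-1];cv2.imwrite('pics/top6.png',cv2.resize(im[150:270,225:445],None,fx=3.6,fy=3.6,interpolation=2))
im=env.grab_frame("scene")[:,:,::-1];cv2.imwrite('pics/scene6.png',cv2.resize(im[100:300,230:470],None,fx=3,fy=3,interpolation=2))
E
```

```text
time_s: 27.28
ee_pos: [504.4, 23.4, 131.4]
ee_rot: [-90.2, 0.1, -90.4]
force: [-1.1, 2.5, 7.5]
gripper_width: 21.0
[504.43581649  23.39715413 131.4382494 ] [-1.07285666  2.49712313  7.54792395]
```

View pics/wrist6.png

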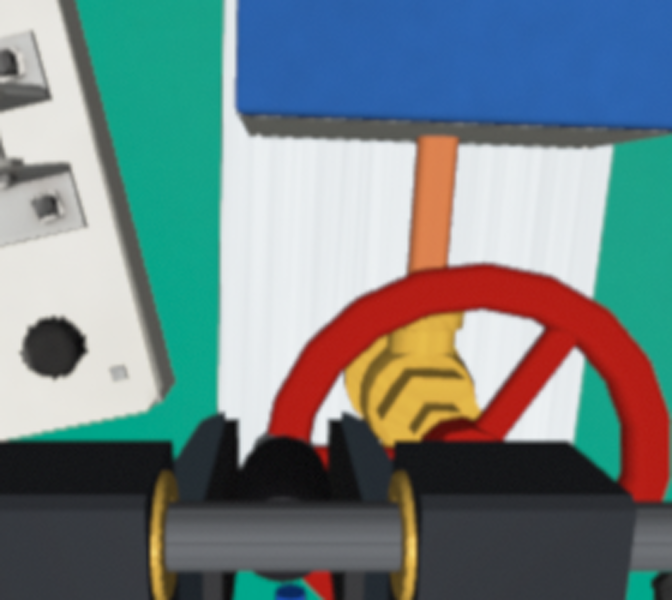

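View pics/top6.png

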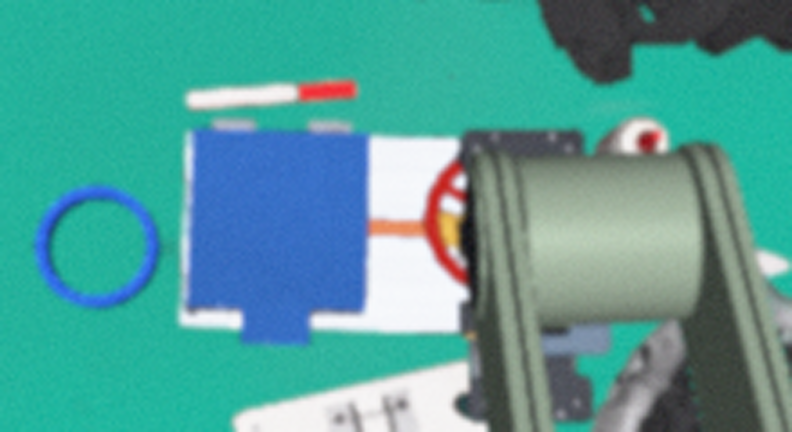

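View pics/scene6.png

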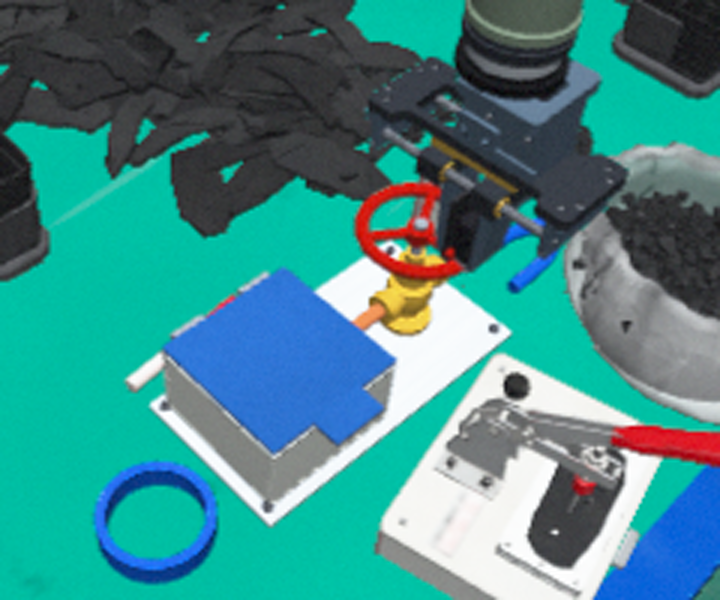

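Wrist view: grip between the fingers at about (285,480), with its spoke level toward the unit's -x side. The scene and top views show the lid shut and the other items unmoved. One small trim for friction wind-up, then settle.

```bash
python3 -m handwheel '[[0,[0.3,0,0],[0,0,0]],[0,[0,0,0],[0,0,0]],[0,[0,0,0],[0,0,0]],[0,[0,0,0],[0,0,0]],[0,[0,0,0],[0,0,0]],[0,[0,0,0],[0,0,0]],[0,[0,0,0],[0,0,0]],[0,[0,0,0],[0,0,0]],[0,[0,0,0],[0,0,0]],[0,[0,0,0],[0,0,0]]]'
python3 - <<'E'
from workcell import env
import cv2,numpy as np
a=cv2.imread('pics/top0.png').astype(int);b=env.grab_frame("top")[:,:,::-1].astype(int)
for l in("glue_bottle","side_cutter","tape_roll","marker"):
    print(l,[(round(d['p'],2),d['location']) for d in env.masks_of("top",l)[:1]])
s=env.state();print(s['time_s'],s['ee_pos'],s['force'],s['gripper_width'],abs(s['qvel']).max())
E
```

```text
time_s: 28.27
ee_pos: [504.4, 23.1, 131.4]
ee_rot: [-90.2, 0.1, -90.4]
force: [-1.0, 2.9, 7.3]
gripper_width: 21.3
glue_bottle [(0.65, [402.7, 186.9])]
side_cutter []
tape_roll [(0.87, [257.1, 229.4])]
marker [(0.53, [302.2, 180.8])]
28.5167 [504.43683135  23.12525328 131.43637645] [-0.41264411  3.29140852  7.80357915] 21.148073243558645 0.08059281441564715
```

```bash
python3 -c "
from workcell import env
print(env.job_done())"
```

```text
the job is handed in; nothing more can be done
None
```

The lid is shut, the valve is backed off two full turns from its closed stop, and the gripper still holds the crank grip. I handed the job in at about 28.5 s.

- **Lid:** I pushed it down along its arc with the closed fingers. It ended flat: the fingertip read 86.6 mm high (86.5 expected) under about 12 N, and later pictures show it still shut.
- **Valve:** I turned the wheel clockwise about 405° to the stop. There the tool stayed at y ≈ 23.3 mm while the push rose to about 12 N, and I held that for about 1.7 s. I then backed off 720° counter-clockwise.
- **Finish:** The tool ended at (504.4, 23.1) against (504.4, 23.3) at the stop, so about 0.2–0.3° apart. The jaws read 21 mm on the 22 mm grip, and the arm was at rest.

**Checks that disagreed or stayed open:**
- The wrist camera put the wheel about 5 mm further out in x than the fixed cameras. I settled it by touch: the wheel ran smoothly about a centre in between.
- A steady upward force of 5–8 N showed on the tool while it held the grip; I did not find its cause.
- The network's locations for the loose items shifted by several pixels between looks, and it found no cutters in the last top view because the arm covered them. In the zoomed pictures, the bottle, cutters, tape and marker look unmoved.

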